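# Find the tired bunch clamp

## Robot

A 6-joint arm with a two-finger parallel gripper is mounted at the origin on the work surface. World frame = base frame: x ahead of the robot, y to its left, z up, the work surface at z = 0. Lengths are in m, angles in rad, forces in N, time in s.
With the tool pointing down it reaches from about 0.375 to 0.9 m from the base axis. Payload 3.1 kg.
Tool frame: the origin (TCP) lies at the centre of the arm's flange, where the gripper is bolted on; the fingertips stand 173 mm ahead of it and the grasp point (between the pads) lies 155 mm ahead of it; z points along the fingers, y is the line along which they close (so a half turn about z gives the same grasp; the last joint's range is limited). The gripper opens to 85 mm and grips with 20 to 120 N. Pads are 22 mm wide; open, the fingers measure 114 mm over their backs; the gripper's body (76 mm by 85 mm) begins 54 mm behind the grasp point. The pads swing forward as they close: fully open they stand 13 mm farther back than shut.
Start: joints at [-1.312, 0.527, 1.433, -0, 1.181, -0.178], TCP at [0.264, -0.566, 0.405] pointing down, gripper open.
Joint ranges: [-3.08, 3.08], [-0.75, 2.2], [0.22, 2.44], [-1.43, 4.57], [0, 2.65], [-2.85, 2.85]. Speed limits (rad/s): [2.79, 2.79, 3.14, 3.14, 3.14, 3.14].

## Interface

Orientations are given as a unit quaternion [x, y, z, w].
In Python, from station import * gives the robot as it stands.
- The arm moves only by the shell command python3 -m jog 'ROWS' [OPENING] [FORCE]. ROWS is a JSON object of lists of equal length, an entry for each row: "linear": the shift along the world's x, y, z in mm, a list of three; "turn": the turn about the world's z in units of 5 degrees (1.0 is 5 degrees). A call has 1 to 12 rows; each row shifts and turns the commanded pose from where the row before left it; what a row does not reach is not made up. A row lasts 1/8 s, in which the tool goes at most 62.5 mm and 10.7 degrees, less where a joint would pass 70% of its speed; a pose out of reach is approached as far as the arm can. A call is refused whole if a number of a shift passes 62.5 or a number of a turn 1, either way. A call with a gripper value outside its range is refused whole. OPENING is the opening, from 0 (shut) to 1 (fully open), set as the call begins (- or left out, the last holds). The fingers move at their own pace and stop on an object; FORCE is the grip in N (left out, the last holds). Time passes only in rows, so rows that do not move let the fingers close. It gives the time, the measured TCP pose, the force, the opening and the grip force at its end, in the units of the state.
- sense(): the state, without advancing time (a new reading comes with each control period).
- snapshot(name): name is "scene" or "top" or "wrist"; returns the picture (384x512x3 uint8, red, green, blue); there is no depth.
- get_calibration(name): a dict with "fx", "fy", "cx", "cy" (pixels), "world_to_cam" (4x4, takes a point from world to camera coordinates). Camera axes: x right, y down, z forward; pixel columns grow to the right and rows downward; lengths in m; the calibration is good to about 2 mm. A picture is of the moment at which its call begins: read the wrist's pose just before it. get_calibration takes no time and is no camera call; for the wrist camera it gives the pose at the moment of the call.
- sign_off(): hands the job in; it is judged then, once.
The state is a dict: "t": time; "q": joint angles; "qd": joint speeds; "tau": joint torques, N m; "tcp_pos": TCP position; "tool_rot": TCP orientation; "force": force on the tool from outside, world axes, zero at the start; "ft_torque": the same for the moment, N m; "finger_gap": opening from 0.0 (shut) to 1.0 (fully open); "gripper_force": force on a finger pad.
Only numpy, scipy, OpenCV 4.12 (cv2) and the standard library are available. Lean on these libraries where they do the work, as an engineer would, in place of code of your own. Each camera call takes 0.05 s, during which the arm holds its last target. There are 200 camera calls.

## Task

One of the three bunch clamps on the white board has a tired spring tongue. Working from the robot's left to its right, press the button in the middle of each tongue with a steady push of 8 N for about a second, never as hard as 14 N, and compare how far they sink. Then put the wooden collar over the post of the clamp that gives most, right down on its shoulder, let go, and leave the mug, bowl and tape roll where they are.

Things in the scene. Friction and masses are not known exactly. Their poses are not given: they have to be found in the camera images.
- board: White board, 320 x 370 x 12 mm, fixed, with three look-alike clamps in a row across it, 108 to 128 mm apart; one is tired, which one is drawn anew and cannot be seen. Pressed at the button with 8 N the two sound tongues sink 6 to 8 mm, the tired one 12 to 15 mm, in proportion to the force. Origin at the centre of its underside; x away from the robot, y along the row to the robot's left.
- tongue_a: Springy steel tongue of bunch clamp a: a level cantilever 140 mm long, 32 mm wide, 3 mm thick, held at its far end in an upright block, its middle plane 78 mm above the table. Origin at its root where it leaves the block; x points from the free tip to the block, away from the robot, so the tip is at x = -140 mm; y across it to the robot's left, z up. Pressed, it bends down about its root and springs back.
- button_a (a point): Flat round steel press button, 26 mm across and 5 mm high, riveted on tongue a in the middle of its length (70 mm from root and from tip). This point is the centre of its top face, about 84 mm above the table at rest; it goes down with the tongue.
- post_a (a point): Post of clamp a: upright steel pin 12 mm in diameter at the clamp's end nearest the robot, 50 mm beyond the tongue's tip. This point is on its axis, on top of the 30 mm wide shoulder at its foot, 40 mm above the table; the pin rises 50 mm above it. The shoulder stands 16 mm above the clamp's flat base, which is 70 mm wide. A collar on it rests on the shoulder.
- tongue_b: Springy steel tongue of bunch clamp b: a level cantilever 140 mm long, 32 mm wide, 3 mm thick, held at its far end in an upright block, its middle plane 78 mm above the table. Origin at its root where it leaves the block; x points from the free tip to the block, away from the robot, so the tip is at x = -140 mm; y across it to the robot's left, z up. Pressed, it bends down about its root and springs back.
- button_b (a point): Flat round steel press button, 26 mm across and 5 mm high, riveted on tongue b in the middle of its length (70 mm from root and from tip). This point is the centre of its top face, about 84 mm above the table at rest; it goes down with the tongue.
- post_b (a point): Post of clamp b: upright steel pin 12 mm in diameter at the clamp's end nearest the robot, 50 mm beyond the tongue's tip. This point is on its axis, on top of the 30 mm wide shoulder at its foot, 40 mm above the table; the pin rises 50 mm above it. The shoulder stands 16 mm above the clamp's flat base, which is 70 mm wide. A collar on it rests on the shoulder.
- tongue_c: Springy steel tongue of bunch clamp c: a level cantilever 140 mm long, 32 mm wide, 3 mm thick, held at its far end in an upright block, its middle plane 78 mm above the table. Origin at its root where it leaves the block; x points from the free tip to the block, away from the robot, so the tip is at x = -140 mm; y across it to the robot's left, z up. Pressed, it bends down about its root and springs back.
- button_c (a point): Flat round steel press button, 26 mm across and 5 mm high, riveted on tongue c in the middle of its length (70 mm from root and from tip). This point is the centre of its top face, about 84 mm above the table at rest; it goes down with the tongue.
- post_c (a point): Post of clamp c: upright steel pin 12 mm in diameter at the clamp's end nearest the robot, 50 mm beyond the tongue's tip. This point is on its axis, on top of the 30 mm wide shoulder at its foot, 40 mm above the table; the pin rises 50 mm above it. The shoulder stands 16 mm above the clamp's flat base, which is 70 mm wide. A collar on it rests on the shoulder.
- collar_mid (a point): Loose plain wooden collar (a short tube) standing on the table beside the white board: 40 mm outside diameter, 20 mm hole right through, 30 mm high, about 35 g. This point is its centre, half-way up (15 mm from either end); z along the hole. Either end may go down.
- mug: Bystander: white mug, 76 mm wide, 85 mm high; origin under its centre.
- bowl: Bystander: white bowl, 120 mm wide, 45 mm high; origin under its centre.
- tape_roll: Bystander: big roll of paper tape lying flat, 110 mm across, 20 mm high; origin under its centre.
There are look-alikes about, which are no part of the job. Of the things that look like the part that bears collar_mid, the largest one is meant.

How it is judged:
On the way, in this order (a step that is already met when the one before it is completed fails the run):
1. the left clamp's button (as the robot sees it, left = +y) is pressed by the fingers with 6 to 10 N for half a second (((contact force between tongue_a_c0 and the fingers between 6 and 10 N and y of each of tongue_b, tongue_c in the frame of tongue_a below 0 m) or (contact force between tongue_b_c0 and the fingers between 6 and 10 N and y of each of tongue_a, tongue_c in the frame of tongue_b below 0 m) or (contact force between tongue_c_c0 and the fingers between 6 and 10 N and y of each of tongue_a, tongue_b in the frame of tongue_c below 0 m))), for 0.5 s.
2. the middle clamp's button (as the robot sees it, left = +y) is pressed by the fingers with 6 to 10 N for half a second (((contact force between tongue_a_c0 and the fingers between 6 and 10 N and ((y of tongue_b in the frame of tongue_a below 0 m and y of tongue_c in the frame of tongue_a above 0 m) or (y of tongue_b in the frame of tongue_a above 0 m and y of tongue_c in the frame of tongue_a below 0 m))) or (contact force between tongue_b_c0 and the fingers between 6 and 10 N and ((y of tongue_a in the frame of tongue_b below 0 m and y of tongue_c in the frame of tongue_b above 0 m) or (y of tongue_a in the frame of tongue_b above 0 m and y of tongue_c in the frame of tongue_b below 0 m))) or (contact force between tongue_c_c0 and the fingers between 6 and 10 N and ((y of tongue_a in the frame of tongue_c below 0 m and y of tongue_b in the frame of tongue_c above 0 m) or (y of tongue_a in the frame of tongue_c above 0 m and y of tongue_b in the frame of tongue_c below 0 m))))), for 0.5 s.
3. the right clamp's button (as the robot sees it, left = +y) is pressed by the fingers with 6 to 10 N for half a second (((contact force between tongue_a_c0 and the fingers between 6 and 10 N and y of each of tongue_b, tongue_c in the frame of tongue_a above 0 m) or (contact force between tongue_b_c0 and the fingers between 6 and 10 N and y of each of tongue_a, tongue_c in the frame of tongue_b above 0 m) or (contact force between tongue_c_c0 and the fingers between 6 and 10 N and y of each of tongue_a, tongue_b in the frame of tongue_c above 0 m))), for 0.5 s.
At the end, for the whole second after the job is handed in: The collar is around the post of the tired clamp (axes within 7 mm), upright within 0.12 rad, resting on the shoulder (centre 15 mm above it, give or take 4 mm), and released (horizontal distance between collar_mid and tired_c0 below 0.007 m and height (world z) of collar_mid between 0.051 and 0.059 m and (angle between collar_mid's own z axis and vertical below 0.12 rad or angle between collar_mid's own z axis and vertical above 3.02 rad)); the robot touches nothing.
It fails at once if a tongue (or its button) is pushed with 14 N or more (contact force between any of tongue_a, tongue_b, tongue_c and anything else above 14 N).
It fails at once if the mug, bowl or tape roll is moved more than 30 mm (distance of any of mug, bowl, tape_roll from where it was at the start of the episode above 0.03 m).
It also fails if it takes over 72 s, if anything falls off the work surface, if the arm or the gripper's body presses on something with over 40 N, if the wrist force passes 120 N, or if a joint passes its speed limit or range.

## Working session

There is one attempt and no reset: what is moved stays moved. The work goes in short steps, Python scripts to look and compute and a shell command to move; the robot and the scene stay as the last step left them, time stands still between calls to the robot, and variables do not carry over. Pictures are saved under pics/ and viewed, at most 10 in all, crops included, and the job is handed in when it is done.

```bash
mkdir -p pics
cat > h.py <<'E'
from station import *
import numpy as np, cv2
def save(n,f,crop=None,s=1):
    im=snapshot(n)
    cv2.imwrite('pics/raw_'+f,im[:,:,::-1])
    if crop: x0,y0,x1,y1=crop; im=im[y0:y1,x0:x1]
    im=cv2.resize(im,None,fx=s,fy=s,interpolation=cv2.INTER_CUBIC)
    cv2.imwrite('pics/'+f,im[:,:,::-1])
def px2w(c,u,v,z):
    T=c['world_to_cam'];T=np.array(T);R=T[:3,:3];t=T[:3,3]
    d=R.T@np.array([(u-c['cx'])/c['fx'],(v-c['cy'])/c['fy'],1]);o=-R.T@t
    return o+d*(z-o[2])/d[2]
def w2px(c,p):
    T=np.array(c['world_to_cam']);q=T[:3,:3]@np.array(p)+T[:3,3]
    return np.array([c['fx']*q[0]/q[2]+c['cx'],c['fy']*q[1]/q[2]+c['cy']])
E
python3 - <<'E'
from h import *
save('top','top1.png',s=1.5625)
save('scene','scene1.png',s=1.5625)
print(sense()); c=get_calibration('top'); T=np.array(c['world_to_cam']); print(-T[:3,:3].T@T[:3,3],T,c['fx'])
E
```

```text
{'t': 0.1, 'q': array([-1.31253158e+00,  5.28365207e-01,  1.43379520e+00, -4.27025619e-05,
        1.18140050e+00, -1.78506123e-01]), 'qd': array([-1.06306399e-03, -2.17360982e-03, -3.67760786e-03, -9.97971968e-05,
       -5.22034806e-04, -1.07488043e-03]), 'tau': array([-1.48425061e-04, -4.43305099e+01, -1.78587019e+01, -1.68096844e-04,
        3.84994433e-03, -8.38719899e-06]), 'tcp_pos': array([ 0.26432081, -0.5660045 ,  0.40382936]), 'tool_rot': array([ 9.76246290e-01,  2.16661516e-01, -5.89649912e-05, -9.82554269e-04]), 'force': array([-0.29068264,  0.41075032, -0.52539744]), 'ft_torque': array([-0.0156747 , -0.02822608, -0.06481816]), 'gripper_force': 0.0, 'finger_gap': 0.9997015719141437}
[0.51059713 0.00545223 1.15536617] [[-0.01233833 -0.99979652  0.01595881 -0.00668723]
 [-0.99802017  0.0113289  -0.06186592  0.58100225]
 [ 0.06167253 -0.01669053 -0.99795688  1.12160679]
 [ 0.          0.          0.          1.        ]] 374.68265279957404
```

View pics/top1.png

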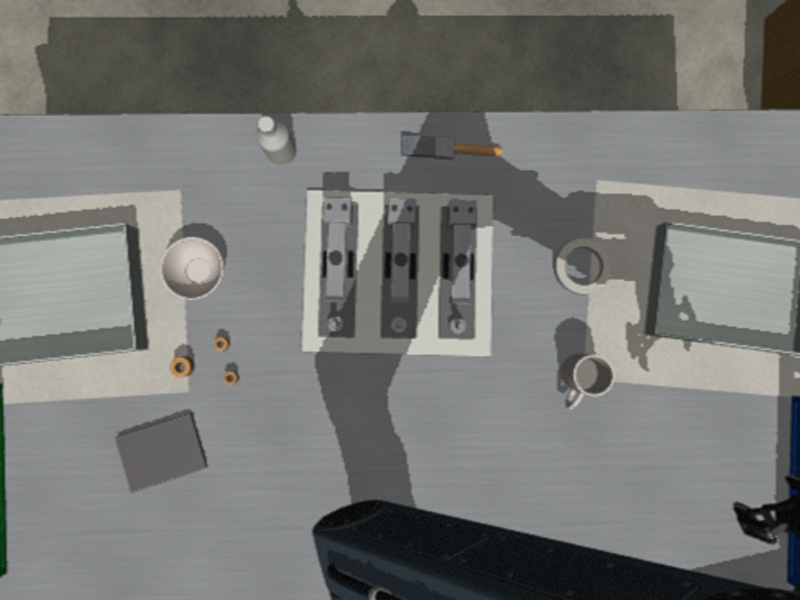

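View pics/scene1.png

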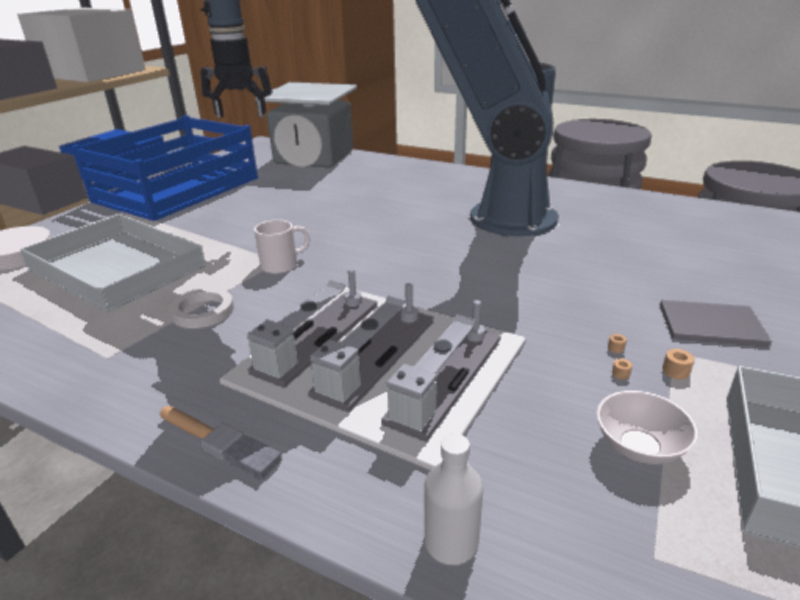

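The top picture shows the clamps left to right, with buttons at (335,258), (401,259) and (461,259) and post shoulders at (335,325), (399,325) and (458,325). There are three collars, at (181,367), (222,344) and (231,377). The first is clearly the largest, so it is the candidate. I'll confirm it in an enlarged crop.

Run:
```python
import cv2
im=cv2.imread('pics/raw_top1.png')[110:260,95:325]
cv2.imwrite('pics/crop1.png',cv2.resize(im,None,fx=3.4,fy=3.4,interpolation=cv2.INTER_CUBIC))
```

```text
(no output)
```

View pics/crop1.png

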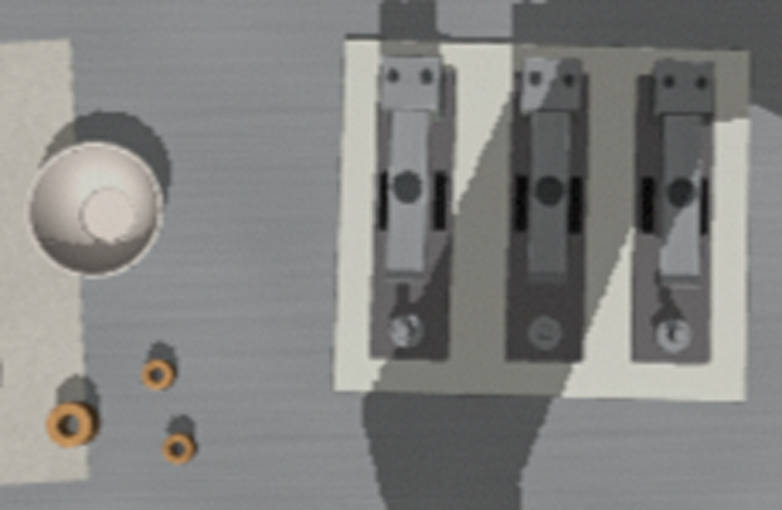

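The crop shows the buttons at (407,187), (549,190) and (681,192), and the shoulders at (405,331), (544,333) and (673,334). The big collar is at (72,425), about 50 px wide; the two small ones at (158,374) and (179,449) are about 33 px. So the big one is meant.

Run:
```python
from h import *
c=get_calibration('top')
f=lambda u,v,z:print((1000*px2w(c,(u+.5)/3.4-.5+95,(v+.5)/3.4-.5+110,z)).round(1))
for p in [(407,187),(549,190),(681,192)]: f(*p,.084)
for p in [(405,331),(544,333),(673,334)]: f(*p,.04)
f(72,425,.03)
for p in [(345,40),(748,52),(335,391),(746,401)]: f(*p,.012)
from scipy.spatial.transform import Rotation as R
s=sense();print(R.from_quat(s['tool_rot']).as_matrix().round(3))
w=get_calibration('wrist');print(np.array(w['world_to_cam']).round(3),w['fx'])
```

```text
[660.9 106.1  84. ]
[657.1 -13.9  84. ]
[ 654.3 -125.8   84. ]
[540.4 112.7  40. ]
[537.2  -8.7  40. ]
[ 535.  -121.8   40. ]
[462.  404.6  30. ]
[805.9 168.3  12. ]
[ 791.8 -198.2   12. ]
[488.4 178.   12. ]
[ 474.8 -189.4   12. ]
[[ 0.906  0.423 -0.001]
 [ 0.423 -0.906  0.002]
 [ 0.    -0.002 -1.   ]]
[[ 0.423 -0.906 -0.002 -0.624]
 [-0.875 -0.408  0.26  -0.034]
 [-0.237 -0.109 -0.965  0.379]
 [ 0.     0.     0.     1.   ]] 283.7185660495877
```

```bash
python3 -m jog '{"linear":[[30,50,0],[30,50,0],[30,50,0],[30,50,0],[30,50,0],[30,50,0],[30,50,0],[30,50,0],[30,50,0],[30,50,0],[30,50,0],[30,50,0]],"turn":[-0.42,-0.42,-0.42,-0.42,-0.42,-0.42,-0.42,-0.42,-0.42,-0.42,-0.42,-0.42]}' 0
```

```text
t: 1.6
tcp_pos: [0.6251, 0.0355, 0.4043]
tool_rot: [1.0, -0.002, -0.0, 0.0]
force: [0.6, -0.7, 0.0]
finger_gap: -0.001
gripper_force: 0.0
```

```bash
python3 -m jog '{"linear":[[0,0,0],[0,0,0]],"turn":[0,0]}'
```

```text
t: 1.85
tcp_pos: [0.624, 0.0338, 0.404]
tool_rot: [1.0, -0.001, -0.001, 0.0]
force: [-0.1, -1.8, 0.0]
finger_gap: -0.001
gripper_force: 0.0
```

Run:
```python
from h import *
c=get_calibration('wrist'); save('wrist','w1.png',s=1.5625)
np.save('cw1.npy',c,allow_pickle=True)
for p in [(.661,.106,.084),(.657,-.014,.084),(.654,-.126,.084),(.540,.1095,.04),(.537,-.0105,.04),(.534,-.1225,.04)]: print(w2px(c,p)*1.5625)
```

```text
[284.14100694 222.53596121]
[469.22095457 228.25328397]
[640.85700089 232.42190704]
[303.35037179 367.13509936]
[450.50044309 370.11618903]
[587.20440905 373.11109665]
```

View pics/w1.png

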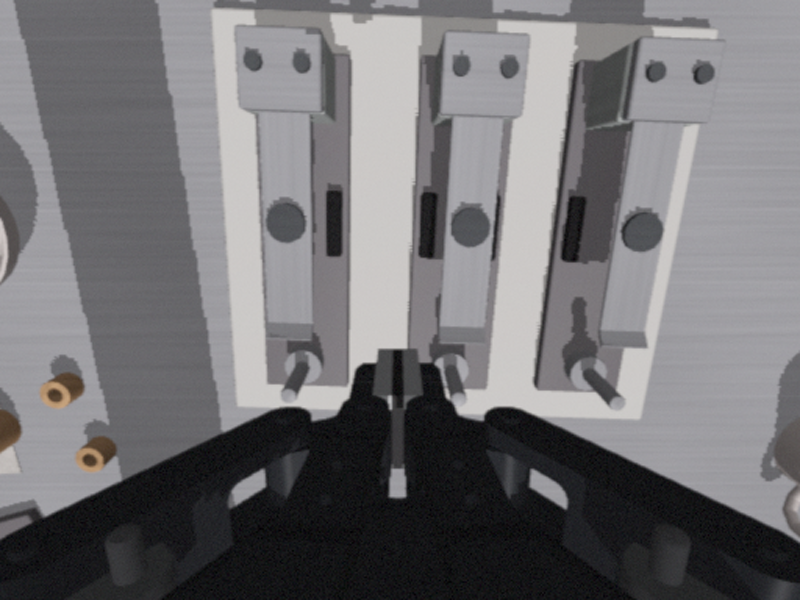

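Buttons at (286,222), (471,227) and (643,231); pin tips at (289,396), (459,399) and (617,404). These agree with the top view.

```bash
python3 - <<'E'
from h import *
c=np.load('cw1.npy',allow_pickle=True).item()
for u,v,z in [(286,222,.084),(471,227,.084),(643,231,.084),(289,396,.09),(459,399,.09),(617,404,.09),(304,366,.04),(452,368,.04),(588,371,.04)]: print((1000*px2w(c,u/1.5625,v/1.5625,z)).round(1))
print(sense()['tcp_pos'],sense()['force'])
E
python3 -m jog '{"linear":[[18,36,-40],[18,35,-40],[0,0,-40],[0,0,-10],[0,0,0],[0,0,0],[0,0,0]],"turn":[0,0,0,0,0,0,0]}'
```

```text
[661.3 104.8  84. ]
[657.8 -15.1  84. ]
[ 654.9 -127.3   84. ]
[540.3 109.5  90. ]
[537.6 -10.6  90. ]
[ 533.3 -123.    90. ]
[541.  108.9  40. ]
[538.9 -11.7  40. ]
[ 535.9 -122.9   40. ]
[0.62381838 0.03302885 0.40416431] [-0.27492963  0.00952722  0.1967502 ]
t: 2.78
tcp_pos: [0.661, 0.1042, 0.2768]
tool_rot: [1.0, -0.002, 0.002, 0.0]
force: [-0.6, -0.3, 0.2]
finger_gap: -0.001
gripper_force: 0.0
```

```bash
python3 -m jog '{"linear":[[0,0,-8],[0,0,-5],[0,0,-3],[0,0,-2],[0,0,0],[0,0,0]],"turn":[0,0,0,0,0,0]}'
```

```text
t: 3.52
tcp_pos: [0.6605, 0.1048, 0.2568]
tool_rot: [1.0, -0.001, 0.0, -0.0]
force: [0.4, -0.0, 1.0]
finger_gap: 0.001
gripper_force: 0.3
```

```bash
python3 -m jog '{"linear":[[0,0,-1],[0,0,-1],[0,0,-1],[0,0,0],[0,0,0]],"turn":[0,0,0,0,0]}'
```

```text
t: 4.15
tcp_pos: [0.6604, 0.1047, 0.2539]
tool_rot: [1.0, -0.002, 0.0, -0.0]
force: [-1.0, 1.3, 2.2]
finger_gap: 0.004
gripper_force: 1.4
```

```bash
python3 -m jog '{"linear":[[0,0,-1],[0,0,-1],[0,0,-1],[0,0,0],[0,0,0]],"turn":[0,0,0,0,0]}'; python3 -c "
from h import *
print(sense()['force'],sense()['tcp_pos'])"
```

```text
t: 4.78
tcp_pos: [0.6604, 0.1048, 0.2508]
tool_rot: [1.0, -0.001, 0.0, -0.0]
force: [-1.2, 0.3, 4.2]
finger_gap: 0.0
gripper_force: 2.5
[-1.24246413  0.25530697  4.21199092] [0.66042107 0.1047575  0.250843  ]
```

```bash
python3 -m jog '{"linear":[[0,0,-1],[0,0,-1],[0,0,-1],[0,0,0],[0,0,0]],"turn":[0,0,0,0,0]}'
```

```text
t: 5.4
tcp_pos: [0.6604, 0.1047, 0.2482]
tool_rot: [1.0, -0.001, 0.0, -0.0]
force: [-1.6, 0.1, 6.6]
finger_gap: 0.001
gripper_force: 3.4
```

```bash
python3 -m jog '{"linear":[[0,0,-1],[0,0,-1],[0,0,0],[0,0,0]],"turn":[0,0,0,0]}'
```

```text
t: 5.9
tcp_pos: [0.6605, 0.1048, 0.2464]
tool_rot: [1.0, -0.001, 0.0, 0.0]
force: [-2.9, 0.3, 7.2]
finger_gap: -0.003
gripper_force: 4.0
```

```bash
python3 -m jog '{"linear":[[0,0,-0.5],[0,0,0],[0,0,0],[0,0,0],[0,0,0]],"turn":[0,0,0,0,0]}'
```

```text
t: 6.52
tcp_pos: [0.6605, 0.1047, 0.246]
tool_rot: [1.0, -0.001, 0.0, 0.0]
force: [-1.8, 0.4, 8.6]
finger_gap: 0.0
gripper_force: 4.2
```

```bash
python3 -m jog '{"linear":[[0,0,0],[0,0,0],[0,0,0],[0,0,0],[0,0,0]],"turn":[0,0,0,0,0]}'
```

```text
t: 7.15
tcp_pos: [0.6605, 0.1047, 0.246]
tool_rot: [1.0, -0.002, 0.0, 0.0]
force: [-2.2, 0.8, 8.2]
finger_gap: 0.0
gripper_force: 4.2
```

```bash
python3 -m jog '{"linear":[[0,0,12],[0,0,12],[-1,-40,0],[-1,-40,0],[0,-39.5,0],[0,0,0],[0,0,-8],[0,0,-4],[0,0,-1],[0,0,-1],[0,0,0],[0,0,0]],"turn":[0,0,0,0,0,0,0,0,0,0,0,0]}'
```

```text
t: 8.65
tcp_pos: [0.6584, -0.0143, 0.2554]
tool_rot: [1.0, -0.001, 0.0, -0.0]
force: [-1.3, 1.5, 3.3]
finger_gap: 0.003
gripper_force: 1.5
```

```bash
python3 -m jog '{"linear":[[0,0,-1],[0,0,-1],[0,0,-1],[0,0,0],[0,0,0]],"turn":[0,0,0,0,0]}'
```

```text
t: 9.28
tcp_pos: [0.6584, -0.0145, 0.2528]
tool_rot: [1.0, -0.002, 0.0, -0.0]
force: [-2.4, 2.4, 6.9]
finger_gap: -0.001
gripper_force: 3.3
```

```bash
python3 -m jog '{"linear":[[0,0,-0.5],[0,0,0],[0,0,0],[0,0,0],[0,0,0]],"turn":[0,0,0,0,0]}'
```

```text
t: 9.9
tcp_pos: [0.6584, -0.0146, 0.2524]
tool_rot: [1.0, -0.002, 0.0, -0.0]
force: [-3.3, 2.9, 6.5]
finger_gap: 0.0
gripper_force: 3.5
```

```bash
python3 -m jog '{"linear":[[0,0,0],[0,0,0],[0,0,0],[0,0,0],[0,0,0]],"turn":[0,0,0,0,0]}'
```

```text
t: 10.52
tcp_pos: [0.6584, -0.0145, 0.2524]
tool_rot: [1.0, -0.002, 0.0, -0.0]
force: [-3.2, 2.3, 6.4]
finger_gap: -0.0
gripper_force: 3.5
```

```bash
python3 -m jog '{"linear":[[0,0,-0.7],[0,0,0],[0,0,0],[0,0,0],[0,0,0],[0,0,0],[0,0,0],[0,0,0]],"turn":[0,0,0,0,0,0,0,0]}'
```

```text
t: 11.52
tcp_pos: [0.6584, -0.0146, 0.2518]
tool_rot: [1.0, -0.002, 0.0, -0.0]
force: [-3.5, 3.5, 7.6]
finger_gap: -0.002
gripper_force: 3.9
```

```bash
python3 -m jog '{"linear":[[0,0,12],[0,0,6],[-1,-40,0],[-1,-40,0],[-1,-33,0],[0,0,0],[0,0,-6],[0,0,-3],[0,0,-1],[0,0,-1],[0,0,0],[0,0,0]],"turn":[0,0,0,0,0,0,0,0,0,0,0,0]}'
```

```text
t: 13.02
tcp_pos: [0.6555, -0.1277, 0.2581]
tool_rot: [1.0, -0.001, 0.0, 0.0]
force: [0.3, 0.4, 0.0]
finger_gap: -0.002
gripper_force: 0.0
```

```bash
python3 -m jog '{"linear":[[0,0,-1],[0,0,-1],[0,0,0],[0,0,0]],"turn":[0,0,0,0]}'
```

```text
t: 13.52
tcp_pos: [0.6555, -0.1279, 0.2563]
tool_rot: [1.0, -0.002, 0.0, 0.0]
force: [0.5, 0.2, 2.4]
finger_gap: -0.001
gripper_force: 1.0
```

```bash
python3 -m jog '{"linear":[[0,0,-1],[0,0,-1],[0,0,-1],[0,0,0],[0,0,0]],"turn":[0,0,0,0,0]}'
```

```text
t: 14.15
tcp_pos: [0.6554, -0.1278, 0.2536]
tool_rot: [1.0, -0.001, 0.0, 0.0]
force: [-1.4, 0.3, 6.2]
finger_gap: -0.005
gripper_force: 3.1
```

```bash
python3 -m jog '{"linear":[[0,0,-0.7],[0,0,0],[0,0,0]],"turn":[0,0,0]}'
```

```text
t: 14.52
tcp_pos: [0.6554, -0.1278, 0.2531]
tool_rot: [1.0, -0.001, 0.0, 0.0]
force: [-2.0, 0.4, 6.4]
finger_gap: 0.002
gripper_force: 3.5
```

```bash
python3 -m jog '{"linear":[[0,0,-0.8],[0,0,0],[0,0,0],[0,0,0],[0,0,0],[0,0,0],[0,0,0],[0,0,0],[0,0,0]],"turn":[0,0,0,0,0,0,0,0,0]}'
```

```text
t: 15.65
tcp_pos: [0.6554, -0.1278, 0.2525]
tool_rot: [1.0, -0.001, 0.0, 0.0]
force: [-2.7, 0.6, 7.5]
finger_gap: -0.002
gripper_force: 3.9
```

The left tongue sinks about 11 mm at 8 N and the other two about 5 mm, so the left clamp is the tired one. Next is the collar; I'll stop about 50 mm short of it to look.

```bash
python3 -m jog '{"linear":[[0,0,40],[0,0,40],[-24.5,53,0],[-24.5,53,0],[-24.5,53,0],[-24.5,53,0],[-24.5,53,0],[-24.5,53,0],[-24.5,53,0],[-24.5,53,0],[-24.5,53,0],[-24.5,53,0]],"turn":[0,0,0,0,0,0,0,0,0,0,0,0]}' 0.75 20
python3 -m jog '{"linear":[[0,0,0],[0,0,0]],"turn":[0,0]}'
python3 - <<'E'
from h import *
c=get_calibration('wrist'); save('wrist','w2.png',s=1.5625)
np.save('cw2.npy',c,allow_pickle=True)
print(w2px(c,(.462,.4046,.03))*1.5625,sense()['tcp_pos'])
E
```

```text
t: 17.15
tcp_pos: [0.4095, 0.4039, 0.3311]
tool_rot: [1.0, -0.002, 0.0, -0.0]
force: [1.1, 0.3, 0.0]
finger_gap: 0.745
gripper_force: 0.0
t: 17.4
tcp_pos: [0.4102, 0.4021, 0.331]
tool_rot: [1.0, -0.001, -0.0, 0.0]
force: [0.5, 0.3, 0.8]
finger_gap: 0.75
gripper_force: 0.0
[391.21947012 201.23689943] [0.41073091 0.40150033 0.33109491]
```

View pics/w2.png

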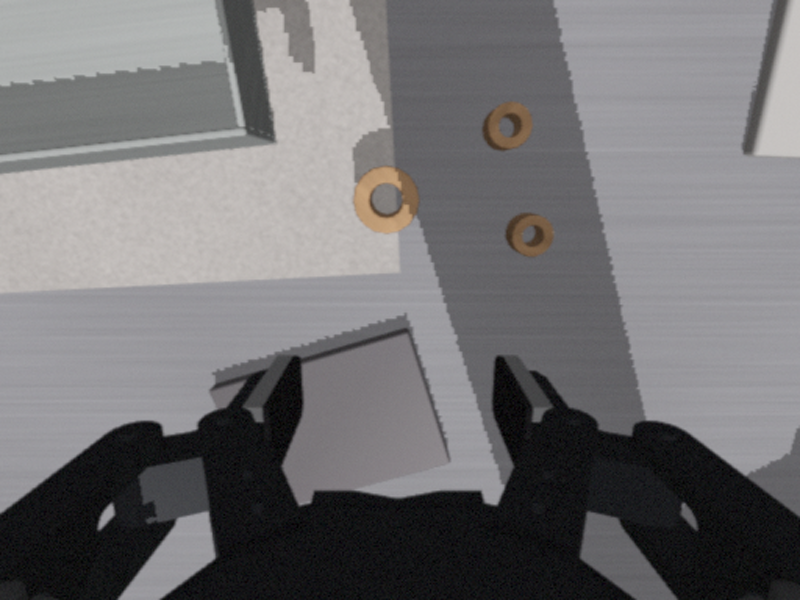

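The big collar's top ring is centred at (386,200), about 3 mm to the left (+y) of the first estimate, so it is at (463, 407.5). Nothing stands within finger reach.

```bash
python3 -m jog '{"linear":[[26,2.5,0],[26,2.5,0],[0,0,-40],[0,0,-40],[0,0,-40],[0,0,-25],[0,0,-12],[0,0,0],[0,0,0]],"turn":[0,0,0,0,0,0,0,0,0]}'
```

```text
t: 18.58
tcp_pos: [0.4632, 0.4071, 0.1756]
tool_rot: [1.0, -0.002, 0.001, -0.001]
force: [-0.5, 0.2, 0.0]
finger_gap: 0.751
gripper_force: 0.0
```

```bash
python3 -m jog '{"linear":[[0,0,0],[0,0,0],[0,0,0],[0,0,0],[0,0,0]],"turn":[0,0,0,0,0]}' 0 30
```

```text
t: 19.2
tcp_pos: [0.4628, 0.4075, 0.1759]
tool_rot: [1.0, -0.001, 0.001, -0.001]
force: [-0.2, -1.1, 6.4]
finger_gap: 0.462
gripper_force: 30.2
```

```bash
python3 -m jog '{"linear":[[0,0,30],[0,0,50],[0,0,50],[0,0,20],[0,0,0],[0,0,0]],"turn":[0,0,0,0,0,0]}'
python3 - <<'E'
from h import *
c=get_calibration('wrist'); save('wrist','w3.png',crop=(150,150,350,300),s=4)
p=sense()['tcp_pos'];print(p)
for x in (0,): print((w2px(c,p-[0,0,.142])-[150,150])*4,(w2px(c,p-[0,0,.172])-[150,150])*4)
E
```

```text
t: 19.95
tcp_pos: [0.4618, 0.4069, 0.3233]
tool_rot: [1.0, -0.001, -0.001, 0.001]
force: [-0.2, -0.3, -0.3]
finger_gap: 0.458
gripper_force: 30.5
[0.46182183 0.40690368 0.32289658]
[410.64452658 464.26043311] [411.2871158  349.78340692]
```

View pics/w3.png

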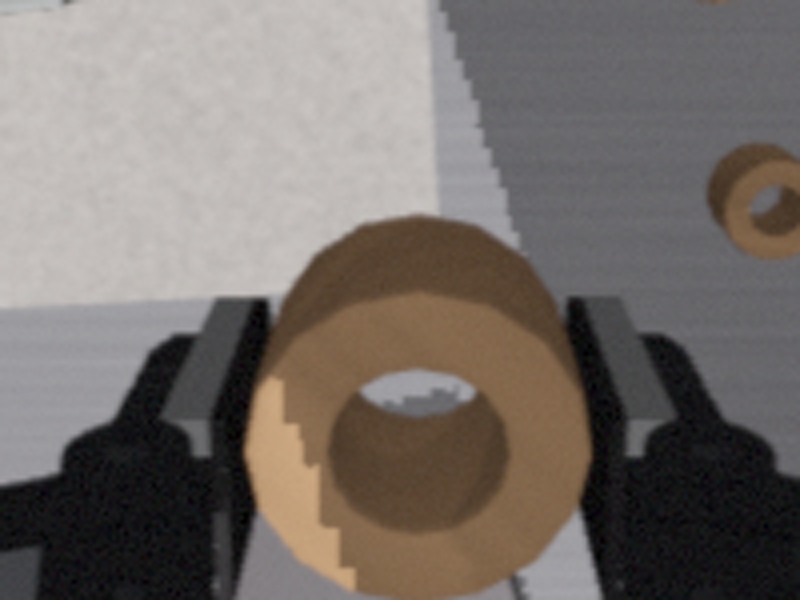

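The collar is held upright between the pads, with its hole centre at about (418,449) in the crop. I'll work out its offset from the TCP.

Run:
```python
from h import *
c=get_calibration('wrist');p=sense()['tcp_pos']
for u,v in [(418,446),(418,451)]:
    print(1000*(px2w(c,(u+.5)/4-.5+150,(v+.5)/4-.5+150,p[2]-.146)-p))
c=np.load('cw1.npy',allow_pickle=True).item()
```

```text
[   0.3258162    -0.76929581 -146.        ]
[  -0.3056866    -0.76709613 -146.        ]
```

```bash
python3 -m jog '{"linear":[[13,-49.6,0],[13,-49.6,0],[13,-49.6,0],[13,-49.6,0],[13,-49.7,0],[13,-49.7,0],[0,0,-20],[0,0,-10],[0,0,0],[0,0,0]],"turn":[0,0,0,0,0,0,0,0,0,0]}'
python3 - <<'E'
from h import *
c=get_calibration('wrist'); save('wrist','w4.png',crop=(130,130,370,310),s=3.3)
im1=cv2.imread('pics/w4.png')
p=sense()['tcp_pos'];print(p)
print((w2px(c,[.5405,.1095,.09])-[130,130])*3.3,(w2px(c,[.5405,.1095,.04])-[130,130])*3.3)
E
```

```text
t: 21.25
tcp_pos: [0.5403, 0.1102, 0.2944]
tool_rot: [1.0, -0.001, -0.0, -0.0]
force: [0.6, -0.0, 0.1]
finger_gap: 0.457
gripper_force: 30.5
[0.54042664 0.11017885 0.29478271]
[410.28253067 287.29006393] [409.97793527 217.00475571]
```

View pics/w4.png

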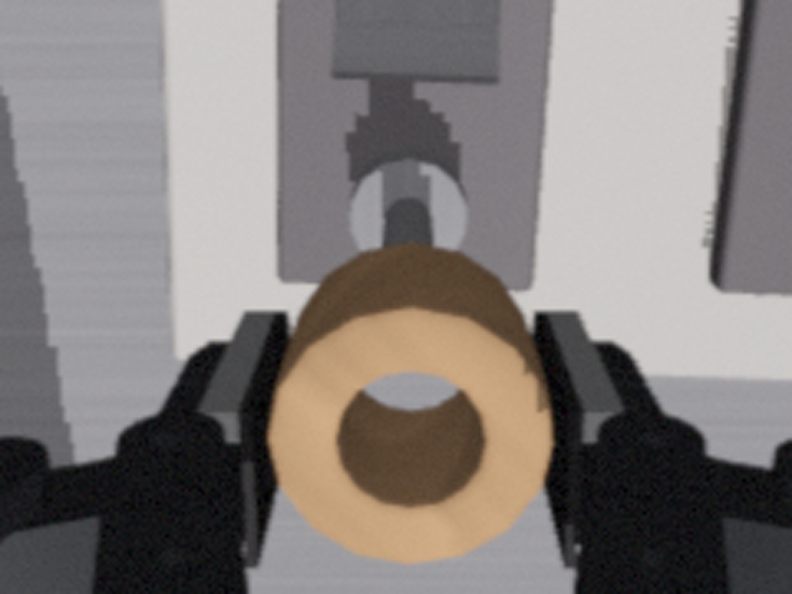

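The pin foot is at (409,217), as predicted, and the hole column is at 411, so the collar is aligned. I'll lower it slowly.

```bash
python3 -m jog '{"linear":[[0,0,-12],[0,0,-12],[0,0,-6],[0,0,-6],[0,0,-6],[0,0,0]],"turn":[0,0,0,0,0,0]}'
```

```text
t: 22.05
tcp_pos: [0.5403, 0.1094, 0.252]
tool_rot: [1.0, -0.002, -0.0, 0.0]
force: [-0.3, -0.5, 0.0]
finger_gap: 0.462
gripper_force: 30.5
```

14 mm over the pin with no side force, so I'll go on down.

```bash
python3 -m jog '{"linear":[[0,0,-10],[0,0,-10],[0,0,-8],[0,0,-4],[0,0,-2],[0,0,0],[0,0,0]],"turn":[0,0,0,0,0,0,0]}'
```

```text
t: 22.92
tcp_pos: [0.5405, 0.1094, 0.2188]
tool_rot: [1.0, -0.001, 0.0, 0.0]
force: [-0.1, -0.2, -0.9]
finger_gap: 0.461
gripper_force: 30.5
```

```bash
python3 -m jog '{"linear":[[0,0,-1],[0,0,-1],[0,0,0],[0,0,0]],"turn":[0,0,0,0]}'
```

```text
t: 23.42
tcp_pos: [0.5404, 0.1094, 0.2165]
tool_rot: [1.0, -0.001, -0.0, -0.0]
force: [-0.4, 0.4, -0.7]
finger_gap: 0.46
gripper_force: 30.5
```

```bash
python3 -m jog '{"linear":[[0,0,-1],[0,0,-1],[0,0,0],[0,0,0]],"turn":[0,0,0,0]}'
```

```text
t: 23.92
tcp_pos: [0.5404, 0.1094, 0.2159]
tool_rot: [1.0, -0.001, 0.0, 0.0]
force: [-1.5, -0.8, 9.1]
finger_gap: 0.458
gripper_force: 31.4
```

Seated: contact at z = 0.2159, as calculated. I'll release, withdraw and look.

```bash
python3 -m jog '{"linear":[[0,0,0.5],[0,0,0],[0,0,0],[0,0,0],[0,0,0]],"turn":[0,0,0,0,0]}' 0.75
python3 -m jog '{"linear":[[0,0,10],[0,0,25],[0,0,50],[0,0,50],[-40,0,0],[-40,0,0],[0,0,0],[0,0,0]],"turn":[0,0,0,0,0,0,0,0]}'
python3 - <<'E'
from h import *
save('wrist','w5.png',s=1.5625); c=get_calibration('wrist')
print(w2px(c,[.5405,.1095,.07])*1.5625)
E
```

```text
t: 24.55
tcp_pos: [0.5404, 0.1094, 0.2148]
tool_rot: [1.0, -0.002, -0.0, -0.0]
force: [0.5, 0.5, -0.1]
finger_gap: 0.75
gripper_force: 0.0
t: 25.55
tcp_pos: [0.4611, 0.1094, 0.3508]
tool_rot: [1.0, -0.002, 0.001, -0.0]
force: [0.3, 0.0, 0.1]
finger_gap: 0.755
gripper_force: 0.0
[395.10276057 153.21703733]
```

View pics/w5.png

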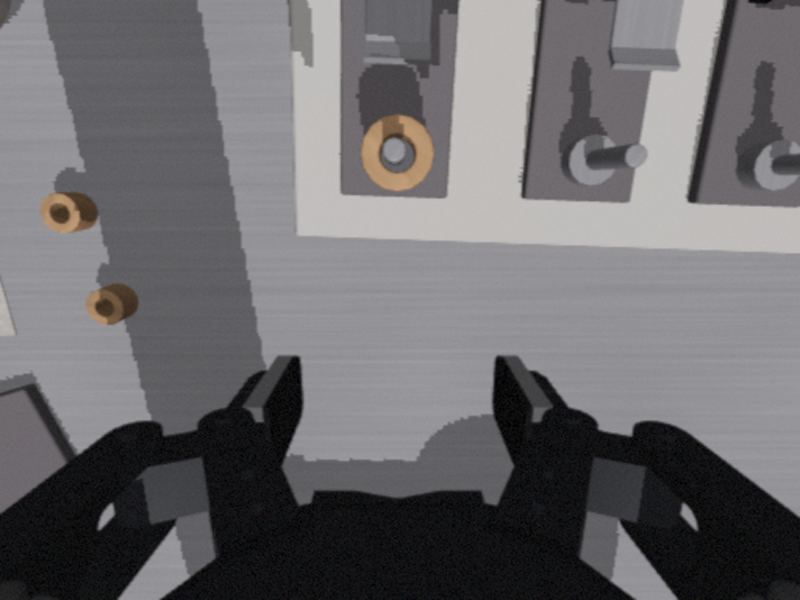

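The collar lies level on the left clamp's shoulder at (397,153), with the pin at (395,150) inside the hole. The gripper is clear, so I'll hand in.

```bash
python3 -c "
from station import *
print(sign_off())"
```

```text
the job is handed in; nothing more can be done
None
```

I pressed the three buttons left to right at about 8 N; the left tongue sank about 11 mm against about 5 mm for the other two, so I put the collar on the left clamp's post, down on its shoulder, let go, and handed the job in at about 26 s (no verdict was returned).

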